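# Put the long lacquer sample carrier into the curing box

### The arm

A 6-joint arm with a two-finger parallel gripper is mounted at the origin on the work surface. World frame = base frame: x ahead of the robot, y to its left, z up, the work surface at z = 0. Lengths are in mm, angles in degrees, forces in N, time in s.
With the tool pointing down it reaches from about 300 to 850 mm from the base axis. Payload 4.2 kg.
Tool frame: the origin (TCP) lies between the finger pads; the fingertips stand ahead of it and the grasp point (between the pads) lies 8 mm behind it (env.tip_reach is the x of the fingertips in the tool frame, in mm); x points along the fingers, y is the direction in which the jaws open and shut, and the axes are right-handed (so a half turn about x gives the same grasp; the last joint's range is limited). The gripper opens to 91 mm and grips with 3 to 60 N. Pads are 32 mm wide; open, the fingers measure 118 mm over their backs; the gripper's body (76 mm by 178 mm) begins 60 mm behind the grasp point.
Start: joints at [-76.146, 18.312, 89.639, -0, 72.044, -1.146], TCP at [148.824, -555.422, 224.976] pointing down, gripper open.
Joint ranges: [-177.97, 177.97], [-48.28, 115.42], [12.27, 149.76], [-77.06, 257.06], [2.81, 150.46], [-146.56, 146.56]. Speed limits (degrees/s): [147.25, 147.25, 180, 180, 180, 180].

### API

Orientations are given as [roll, pitch, yaw] about the fixed x, y, z axes, in that order (R = Rz(yaw) Ry(pitch) Rx(roll)).
In Python, from workcell import env, cams gives the robot as it stands.
- The arm moves only by the tool arm_command, never from a script. Its argument "deltas" is a list of rows, each a list of 3 entries, a list of its own where there are three numbers: the opening, from 0 (shut) to 1 (fully open), then the shift along the world's x, y, z in mm, then the turn about the world's z in rad. A call has 1 to 20 rows; each row is the pose to reach, as a shift and turn from the pose commanded when the call began; what a row does not reach only later rows make up. A row lasts 1/10 s, in which the tool goes at most 50 mm and 8.59 degrees, less where a joint would pass 70% of its speed; a pose out of reach is approached as far as the arm can. A call with a gripper value outside its range is refused whole. The fingers move at their own pace and stop on an object; "grip_force" is the grip in N (left out, the last holds). Time passes only in rows, so rows that repeat a pose let the fingers close. It gives the time, the measured TCP pose, the force and the opening at its end, in the units of the state.
- env.state(): the state, without advancing time (a new reading comes with each control period).
- cams.grab_frame(name): name is "side" or "top"; returns a dict with "img" (400x640x3 uint8, red, green, blue), "K" (3x3 intrinsics, pixels), "rvec" (rotation vector, rad) and "tvec" (3), from world to camera coordinates, as OpenCV has them. Camera axes: x right, y down, z forward; pixel columns grow to the right and rows downward; lengths in mm; the calibration is good to about 2 mm. A picture is of the moment at which its call begins. There is no depth.
- env.job_done(): hands the job in, once; it reports no verdict.
Trained networks look in a picture, given as the dict that the camera call returned (one of the last four; its "shot" number tells which), for a name from the list of things; names that differ only in an ending like _2 or _b are one class to them, and where a whole thing is asked for, a point or a joint stands for the part that bears it (a point fixed in the world has none). Each returns a list of dicts, best first, with "conf" (0 to 1); they miss things now and then, are a little off and sometimes report something else, mostly with a low value. They report only what shows in the picture. A call takes as long as a camera call. They do not tell look-alikes from the thing itself.
- cams.silhouettes(picture, name): "region" (400x640 bool, what is visible of it) and "centre" ([column, row] in pixels, amid what is visible of it).
The state is a dict: "time_s": time; "qpos": joint angles; "qvel": joint speeds; "effort": joint torques, N m; "ee_pos": TCP position; "ee_rot": TCP orientation; "force": force on the tool from outside, world axes, zero at the start; "torque": the same for the moment, N m; "gripper_width": finger opening in mm.
Only numpy, scipy, OpenCV 4.12 (cv2) and the standard library are available. Lean on these libraries where they do the work, as an engineer would, in place of code of your own. Each camera call takes 0.05 s, during which the arm holds its last target.

### The job

Two wooden stands with freshly lacquered black tiles wait beside the wooden curing box. Take the taller one with the long foot, tilt it so that its foot slips through the mouth in the box's cover, and stand it upright on the box floor with the foot under the covered part and the post sticking up out of the mouth; then let go. Leave the short stand and the amber jar where they are, standing.

Things in the scene. Friction and masses are not known exactly. Their poses are not given: they have to be found in the camera images.
- carrier_post (a point): Long carrier (sizes in mm), pale wood, L-shaped, about 200 g: foot 110 long, 40 wide, 12 thick, with two black tiles (4 thick) on it; upright post 20 x 20, top 180 above the foot's underside, its axis 20 from the heel end and 90 from the toe end. This point: on the post axis 155 above the underside; grip here so the hand stays above the box. z up the post, toe along -x, y across the foot.
- mouth (a point): Centre of the mouth, 85 (x) x 70 (y) mm, in the 8 thick cover of the fixed wooden curing box, at the cover's upper face, 106 above the table; z up. Box floor 8 above the table, 90 clear inside. Inside space from this point: 112.5 to -x (under the cover), 47.5 to +x, 50 to each side. The long foot cannot pass level: it goes in toe first, toe to -x, tilted toe-down 20 to 45 degrees.
- short_stand_post (a point): The short stand, same pale wood and L shape but not wanted: foot 70 mm long, 40 mm wide, with one black tile, post 20 x 20 with its top 130 mm above the table. This point is on the post axis 105 mm above the table. Leave it alone.
- jar_mid (a point): Amber glass jar with a steel cap, 56 mm in diameter, 65 mm high, standing on the table; this point is its centre, half-way up. Leave it alone.
There are look-alikes about, which are no part of the job. Of the things that look like the part that bears mouth, the larger one is meant. What is shaped like the part that bears carrier_post but purple is not meant.

How it is judged:
By the outcome, as a careful person would: the job done as asked, in the order asked, and still so for the second after the job is handed in, with the robot touching nothing.
It also fails if it takes over 45 s, if anything falls off the work surface, if the arm or the gripper's body presses on something with over 40 N, if the wrist force passes 120 N, or if a joint passes its speed limit or range.

## Working session

There is one attempt and no reset: what is moved stays moved. The work goes in short steps, Python scripts to look and compute and a tool call to move; the robot and the scene stay as the last step left them, time stands still between calls to the robot, and variables do not carry over. Pictures are saved under pics/ and viewed, and the job is handed in when it is done.

Besides the shell and the picture viewer there is one more tool, called after "Call:" as name(argument=value, ...), one argument or row to a line, values as JSON. arm_command: Moves the arm, as the interface text tells. Its arguments: {"type":"object","properties":{"deltas":{"type":"array","items":{"type":"array"}},"grip_force":{"type":"number"}},"required":["deltas"]}

```bash
ls; mkdir -p pics
cat > h.py <<'E'
import numpy as np,cv2
from workcell import env,cams
def save(f,n,box=None,s=1):
    im=f["img"][:,:,::-1]
    if box: im=im[box[1]:box[3],box[0]:box[2]]
    im=cv2.resize(im,None,fx=s,fy=s,interpolation=cv2.INTER_CUBIC); cv2.imwrite("pics/"+n,im)
def P(f):
    R=cv2.Rodrigues(np.array(f["rvec"],float))[0]; return R,np.array(f["tvec"],float).reshape(3),np.array(f["K"],float)
def proj(f,p):
    return cv2.projectPoints(np.array(p,float).reshape(-1,1,3),np.array(f["rvec"],float),np.array(f["tvec"],float),np.array(f["K"],float),None)[0].reshape(-1,2)
def atz(f,uv,z):
    R,t,K=P(f); d=R.T@np.linalg.inv(K)@np.array([uv[0],uv[1],1.]); c=-R.T@t
    return c+d*(z-c[2])/d[2]
E
python3 - <<'E'
from h import *
for n in ["top","side"]:
    f=cams.grab_frame(n); save(f,n+"0.png",s=1.25)
    R,t,K=P(f); print(n,"cam",-R.T@t,K[0,0])
    for o in ["carrier_post","mouth","short_stand_post","jar_mid"]:
        try:
            for r in cams.silhouettes(f,o):
                ys,xs=np.nonzero(r["region"]); print(o,round(r["conf"],2),np.round(r["centre"]),xs.min(),xs.max(),ys.min(),ys.max(),len(xs))
        except Exception as e: print(o,e)
s=env.state(); print(s["ee_pos"],s["ee_rot"],s["time_s"],env.tip_reach)
E
```

```text
pics
top cam [ 375.87365646   15.90055184 1112.16648166] 382.60422253847617
carrier_post 0.93 [230. 212.] 207 235 198 240 697
carrier_post 0.6 [180. 224.] 161 198 209 249 754
mouth 0.68 [317. 182.] 295 340 146 215 2980
mouth 0.58 [290. 252.] 273 308 228 275 1328
short_stand_post 0.7 [415. 207.] 404 429 195 221 389
jar_mid 0.6 [433. 137.] 421 444 125 147 386
side cam [215.93509376 660.4498823  877.81709492] 362.63961661237437
carrier_post 0.95 [285. 314.] 274 317 275 335 1076
carrier_post 0.92 [272. 363.] 256 294 319 396 1190
carrier_post 0.59 [310. 227.] 273 344 194 262 3352
mouth 0.65 [353. 274.] 332 383 248 301 1750
mouth 0.64 [310. 226.] 273 344 195 262 3290
short_stand_post 0.59 [364. 184.] 355 376 161 200 430
jar_mid 0.62 [325. 160.] 314 327 149 169 268
[ 148.79464675 -555.39468926  224.96801043] [115.81033677  89.99840296 -49.19359542] 0.5 11.0
```

View pics/top0.png

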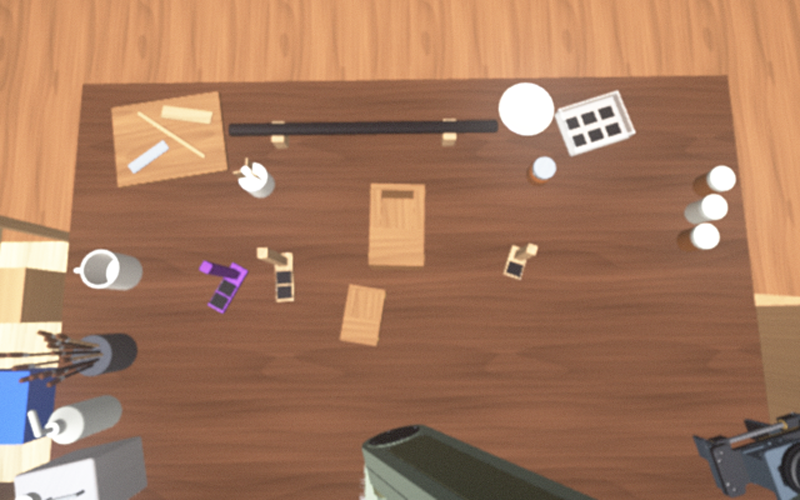

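View pics/side0.png

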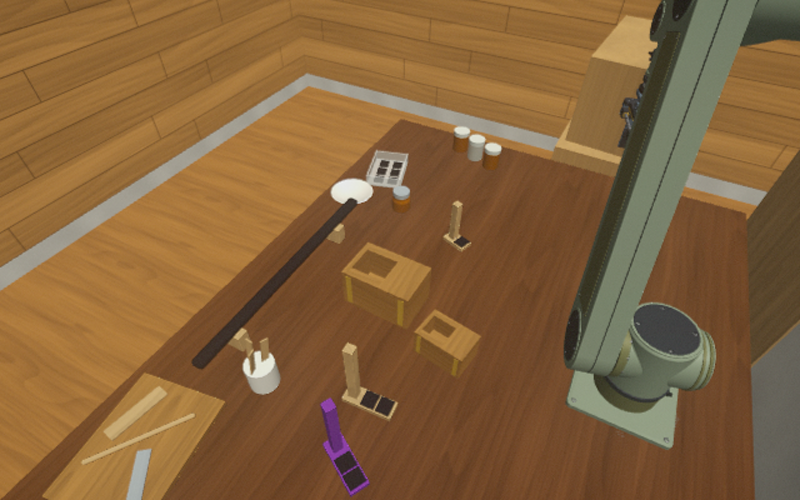

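Run:
```python
from h import *
f=cams.grab_frame("top"); save(f,"t1.png",(190,130,350,230),5)
g=cams.grab_frame("side"); save(g,"s1.png",(260,180,400,340),3.75 if 0 else 3.7)
```

```text
(no output)
```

View pics/t1.png

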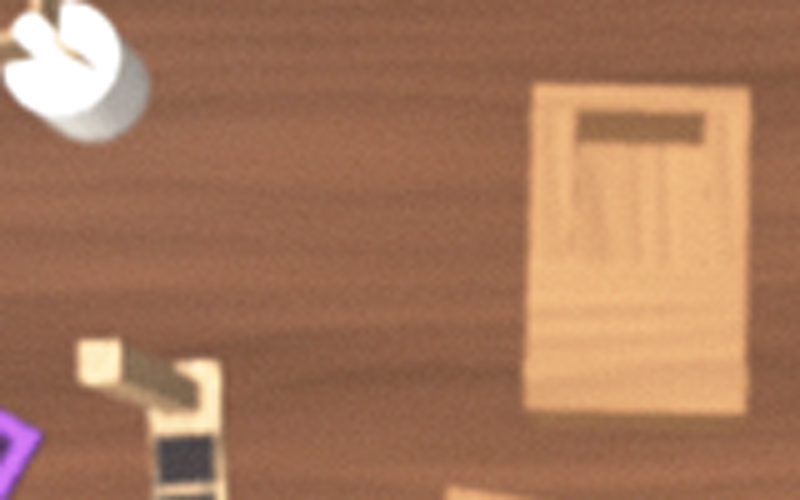

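View pics/s1.png

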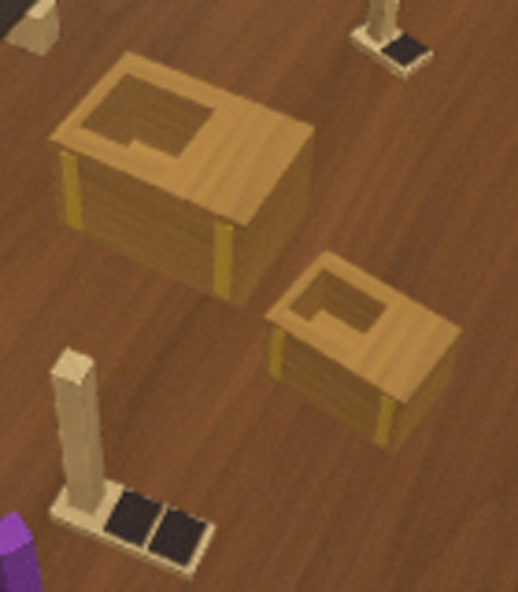

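```bash
cat > fit.py <<'E'
from h import *
from scipy.optimize import minimize
def boxpts(x0,x1,y0,y1,z0,z1): return [(x,y,z) for x in(x0,x1) for y in(y0,y1) for z in(z0,z1)]
# carrier local: origin under post axis at underside
CAR=[boxpts(-90,20,-20,20,0,12),boxpts(-10,10,-10,10,0,180)]
SHORT=[boxpts(-50,20,-20,20,0,12),boxpts(-10,10,-10,10,0,130)]
def place(pts,p):
    a=np.array(pts,float);c,s=np.cos(p[2]),np.sin(p[2])
    return np.c_[a[:,0]*c-a[:,1]*s+p[0],a[:,0]*s+a[:,1]*c+p[1],a[:,2]]
def mask(f,parts,p,S=4):
    m=np.zeros((400*S,640*S),np.uint8)
    for q in parts:
        uv=proj(f,place(q,p)); cv2.fillConvexPoly(m,np.round(cv2.convexHull(((uv+.5)*S).astype(np.float32))).astype(np.int32),255)
    return cv2.resize(m,(640,400),interpolation=cv2.INTER_AREA)/255.
def fit(obs,parts,p0):
    def c(p): return sum(1-np.minimum(a,b).sum()/np.maximum(a,b).sum() for a,b in((mask(f,parts,p),r) for f,r in obs))
    best=None
    for dy in(-.3,0,.3):
        s=np.array(p0)+[0,0,dy]
        r=minimize(c,s,method="Nelder-Mead",options=dict(initial_simplex=[s,s+[15,0,0],s+[0,15,0],s+[0,0,.2]],xatol=.1,fatol=1e-4))
        if best is None or r.fun<best.fun: best=r
    return best
def overlay(f,parts,p,im):
    E=[(0,1),(0,2),(0,4),(1,3),(1,5),(2,3),(2,6),(3,7),(4,5),(4,6),(5,7),(6,7)]
    for q in parts:
        uv=proj(f,place(q,p))
        for a,b in E: cv2.line(im,tuple(int(v) for v in np.round((uv[a]+.5)*16*S)),tuple(int(v) for v in np.round((uv[b]+.5)*16*S)),(0,255,0),1,cv2.LINE_AA,4)
S=4
E
python3 - <<'E'
import fit as F
from fit import *
f=cams.grab_frame("top"); g=cams.grab_frame("side")
ft=[r for r in cams.silhouettes(f,"carrier_post") ]; gt=cams.silhouettes(g,"carrier_post")
pick=lambda L,c:min(L,key=lambda r:np.hypot(*(np.array(r["centre"])-c)))
def run(n,parts,a,b,z=20):
    p0=atz(f,a["centre"],z)[:2]; r=fit([(f,a["region"]*1.),(g,b["region"]*1.)],parts,[*p0,0]); print(n,p0,r.x,r.fun)
    for w,o in((f,a),(g,b)): r1=fit([(w,o["region"]*1.)],parts,r.x); print("   single",r1.x,r1.fun)
    return r.x
pc=run("car",CAR,pick(ft,(230,212)),pick(gt,(285,314)))
pp=run("purple",CAR,pick(ft,(180,224)),pick(gt,(272,363)))
# box by corners
BO=np.array([[531,83],[750,87]])/5+[190,130]
MO=np.array([[575,110],[707,112],[575,265],[703,265]])/5+[190,130]
for u in MO: print("mouth top",atz(f,u-.5,106))
MS=np.array([[127,72],[215,107],[180,157],[82,125]])/3.7+[260,180]
for u in MS: print("mouth side",atz(g,u-.5,106))
CS=np.array([[133,52],[315,130],[247,224],[50,138]])/3.7+[260,180]
for u in CS: print("cover side",atz(g,u-.5,106))
for u in BO: print("cover top",atz(f,u-.5,106))
S=4
for w,n,b in((f,"t",(150,130,350,260)),(g,"s",(250,180,400,330))):
    im=cv2.resize(w["img"][:,:,::-1],None,fx=S,fy=S,interpolation=cv2.INTER_CUBIC)
    overlay(w,CAR,pc,im);overlay(w,CAR,pp,im)
    cv2.imwrite(f"pics/ov_{n}.png",im[b[1]*S:b[3]*S,b[0]*S:b[2]*S])
E
```

```text
car [485.10777237 275.37782377] [4.97690378e+02 2.89172627e+02 5.86675403e-02] 0.21488587091600175
   single [4.99146077e+02 2.89875025e+02 4.57151350e-02] 0.07533144838197237
   single [4.95461958e+02 2.89542248e+02 8.32106795e-02] 0.09652772391032993
purple [455.52402991 422.94998   ] [471.7916049  398.39029766  -0.51063344] 0.16030806784912988
   single [472.91915017 400.23706507  -0.49560505] 0.06829906792988383
   single [469.27664319 399.35896519  -0.50712352] 0.05735006973500689
mouth top [640.93517757  58.93480638 106.        ]
mouth top [638.78464313 -12.38091125 106.        ]
mouth top [555.88132586  59.62077482 106.        ]
mouth top [554.87961221  -8.72312643 106.        ]
mouth side [636.06794221 -12.41275847 106.        ]
mouth side [553.76683621 -11.13407572 106.        ]
mouth side [552.64284912  49.65760257 106.        ]
mouth side [637.17555107  56.39696812 106.        ]
cover side [643.68192004 -35.47867648 106.        ]
cover side [472.35998142 -26.1622623  106.        ]
cover side [476.97608715  84.87611405 106.        ]
cover side [651.85468096  80.23055379 106.        ]
cover top [656.30978073  82.64055989 106.        ]
cover top [652.35221667 -35.91523913 106.        ]
```

Run:
```python
from fit import *
from scipy.optimize import least_squares
f=cams.grab_frame("top"); g=cams.grab_frame("side")
m=[(42.5,35,0),(42.5,-35,0),(-42.5,35,0),(-42.5,-35,0)]
o=[(55.5,58,0),(55.5,-58,0),(-120.5,58,0),(-120.5,-58,0)]
T=[(m[0],(575,110)),(m[1],(707,112)),(o[0],(531,83)),(o[1],(750,87))]
Sd=[(m[1],(127,72)),(m[3],(215,107)),(m[2],(180,157)),(m[0],(82,125)),(o[1],(133,52)),(o[3],(315,130)),(o[2],(247,224)),(o[0],(50,138))]
def res(p,which="ts"):
    r=[]
    for w,L,off,s in ((f,T,(190,130),5),(g,Sd,(260,180),3.7)):
        if (w is f and 't' not in which)or(w is g and 's' not in which):continue
        pts=place([(a[0],a[1],106) for a,_ in L],p)
        r+=list((proj(w,pts)-(np.array([u for _,u in L])/s+off-.5)).ravel())
    return np.array(r)
for wh in("ts","t","s"):
    r=least_squares(res,[597,23,0],args=(wh,)); print(wh,r.x,np.abs(r.fun).max())
p=least_squares(res,[597,23,0]).x
MB=[boxpts(-42.5,42.5,-35,35,106,106),boxpts(-120.5,55.5,-58,58,0,106)]
pc=[497.7,289.2,.058]
for w,n,b in((f,"t",(150,130,350,260)),(g,"s",(250,180,400,330))):
    im=cv2.resize(w["img"][:,:,::-1],None,fx=S,fy=S,interpolation=cv2.INTER_CUBIC)
    overlay(w,CAR,pc,im);overlay(w,MB,p,im)
    cv2.imwrite(f"pics/ovb_{n}.png",im[b[1]*S:b[3]*S,b[0]*S:b[2]*S])
```

```text
ts [ 5.95744426e+02  2.33333640e+01 -2.64309531e-02] 2.1185100706642856
t [ 5.98109790e+02  2.48691215e+01 -3.16407397e-02] 0.576360722885795
s [ 5.94437601e+02  2.24245827e+01 -3.51427946e-02] 2.0518529821008826
```

View pics/ovb_t.png

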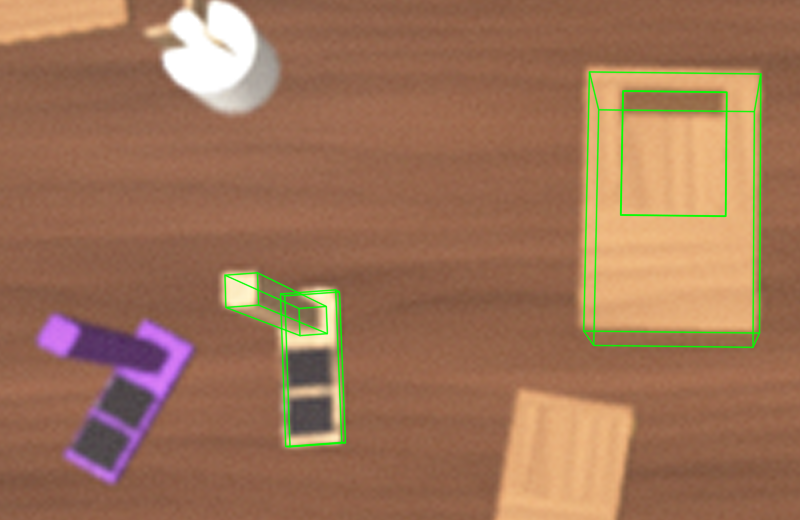

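View pics/ovb_s.png

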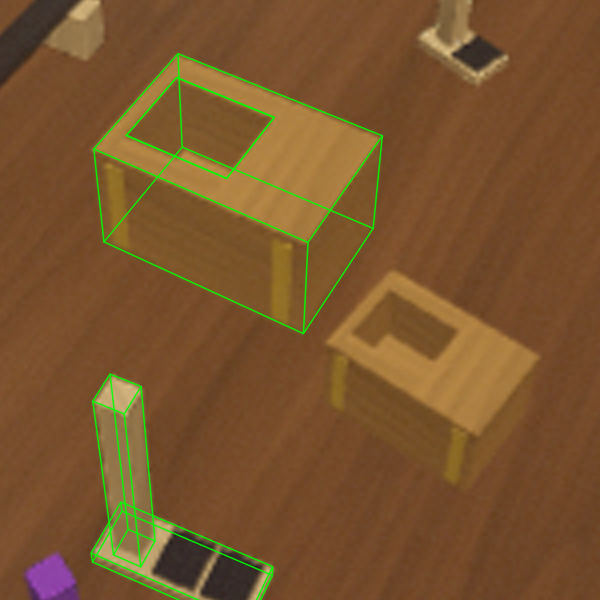

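Run:
```python
from h import *
from scipy.spatial.transform import Rotation as Ro
s=env.state(); R=Ro.from_euler("xyz",s["ee_rot"],degrees=True).as_matrix(); print(np.round(R,3), s["ee_pos"],s["time_s"],s["gripper_width"])
y=R[:,1]; a=np.degrees(np.arctan2(y[1],y[0])); print("jaw yaw",a)
for tgt in(93.3,93.3-180): print("turn",(tgt-a), np.radians(tgt-a))
# 2D planning in box frame, origin mouth centre x, z from table
def pts(th,px,pz,h=155):
    def seg(a,b,n=60): return np.linspace(a,b,n)
    P=[(-90,0),(20,0),(20,12),(10,12),(10,180),(-10,180),(-10,16),(-88,16),(-90,12),(-90,0)]
    q=np.vstack([seg(np.array(P[i],float),np.array(P[i+1],float)) for i in range(len(P)-1)])-[0,h]
    c,n=np.cos(th),np.sin(th)
    return np.c_[q[:,0]*c-q[:,1]*n+px, q[:,0]*n+q[:,1]*c+pz]
obs=[(-121,-42.5,98,106),(42.5,56,98,106),(-121,-112.5,0,106),(47.5,56,0,106),(-121,56,-50,8)]
def clear(th,px,pz):
    q=pts(np.radians(th),px,pz); d=[]
    for x0,x1,z0,z1 in obs:
        dx=np.maximum(np.maximum(x0-q[:,0],q[:,0]-x1),0);dz=np.maximum(np.maximum(z0-q[:,1],q[:,1]-z1),0)
        h=np.hypot(dx,dz); ins=(h==0); 
        if ins.any(): return -1
        d.append(h.min())
    return min(d)
for th in(20,25,30,35,40):
    c,n=np.cos(np.radians(th)),np.sin(np.radians(th))
    toe=np.array([-90*c+155*n,-90*n-155*c])
    print("th",th,"toe rel",np.round(toe))
    for tz in range(120,8,-10):   # toe height
        pz=tz-toe[1]
        b=max((clear(th,px,pz),px) for px in range(-150,80,2))
        print("  toez",tz,"pz %.0f"%pz,"clear %.1f px %d toex %.0f"%(*b,b[1]+toe[0]))
print("righting")
for th in (30,25,20,15,10,5,2,0):
    c,n=np.cos(np.radians(th)),np.sin(np.radians(th)); pz=9-(-90*n-155*c)
    ok=[(px,clear(th,px,pz)) for px in range(-150,80,2)]; ok=[px for px,v in ok if v>.5]
    print(th,"pz %.0f"%pz,(min(ok),max(ok)) if ok else None,"toex",[round(v-90*c+155*n) for v in (ok[:1]+ok[-1:])])
```

```text
[[ 0.     0.259 -0.966]
 [-0.    -0.966 -0.259]
 [-1.     0.    -0.   ]] [ 148.83527636 -555.41753651  225.00474089] 0.9 91.1388321697151
jaw yaw -75.00122863266797
turn 168.30122863266797 2.9374105747918104
turn -11.698771367332029 -0.2041820787979829
th 20 toe rel [ -32. -176.]
  toez 120 pz 296 clear 33.9 px -150 toex -182
  toez 110 pz 286 clear 24.5 px -150 toex -182
  toez 100 pz 276 clear 16.3 px 10 toex -22
  toez 90 pz 266 clear 8.9 px 4 toex -28
  toez 80 pz 256 clear 2.6 px -6 toex -38
  toez 70 pz 246 clear 3.1 px -32 toex -64
  toez 60 pz 236 clear 9.8 px -40 toex -72
  toez 50 pz 226 clear 17.4 px -44 toex -76
  toez 40 pz 216 clear 22.6 px -48 toex -80
  toez 30 pz 206 clear 21.1 px -46 toex -78
  toez 20 pz 196 clear 12.0 px -38 toex -70
  toez 10 pz 186 clear 2.0 px -28 toex -60
th 25 toe rel [ -16. -179.]
  toez 120 pz 299 clear 34.9 px 6 toex -10
  toez 110 pz 289 clear 27.5 px 2 toex -14
  toez 100 pz 279 clear 20.0 px -2 toex -18
  toez 90 pz 269 clear 13.4 px -8 toex -24
  toez 80 pz 259 clear 7.1 px -14 toex -30
  toez 70 pz 249 clear 6.2 px -34 toex -50
  toez
[... 1482 characters left out ...]
px 78 toex 109
  toez 90 pz 267 clear 43.9 px 78 toex 109
  toez 80 pz 257 clear 43.9 px 78 toex 109
  toez 70 pz 247 clear 43.9 px 78 toex 109
  toez 60 pz 237 clear 43.9 px 78 toex 109
  toez 50 pz 227 clear 43.9 px 78 toex 109
  toez 40 pz 217 clear 43.9 px 78 toex 109
  toez 30 pz 207 clear 43.9 px 78 toex 109
  toez 20 pz 197 clear 43.9 px 78 toex 109
  toez 10 pz 187 clear 43.9 px 78 toex 109
righting
30 pz 188 (-76, 78) toex [-76, 78]
25 pz 188 (-68, 78) toex [-84, 62]
20 pz 185 (-60, -26) toex [-92, -58]
15 pz 182 (-52, -14) toex [-99, -61]
10 pz 177 (-44, 0) toex [-106, -62]
5 pz 171 (-34, 12) toex [-110, -64]
2 pz 167 (-150, 20) toex [-235, -65]
0 pz 164 (-150, 26) toex [-240, -64]
```

Call:
arm_command(
  deltas=[
    [0.7, [18, 44, 8], -0.02],
    [0.7, [36, 88, 16], -0.04],
    [0.7, [54, 132, 24], -0.06],
    [0.7, [72, 176, 32], -0.08],
    [0.7, [90, 220, 35], -0.1],
    [0.7, [108, 264, 35], -0.12],
    [0.7, [126, 308, 35], -0.14],
    [0.7, [144, 352, 35], -0.16],
    [0.7, [162, 396, 35], -0.18],
    [0.7, [180, 440, 35], -0.204],
    [0.7, [198, 484, 35], -0.204],
    [0.7, [216, 528, 35], -0.204],
    [0.7, [234, 572, 35], -0.204],
    [0.7, [252, 616, 35], -0.204],
    [0.7, [270, 660, 35], -0.204],
    [0.7, [288, 704, 35], -0.204],
    [0.7, [306, 748, 35], -0.204],
    [0.7, [324, 792, 35], -0.204],
    [0.7, [340, 830, 35], -0.204],
    [0.7, [349, 845, 35], -0.204],
  ],
)

```text
time_s: 2.9
ee_pos: [498.6, 293.1, 259.3]
ee_rot: [-99.1, 89.9, 84.3]
force: [0.0, -0.5, 0.6]
gripper_width: 64.0
```

Call:
arm_command(
  deltas=[
    [0.7, [0, 0, 0], 0],
    [0.7, [0, 0, 0], 0],
  ],
)

```text
time_s: 3.1
ee_pos: [497.5, 289.3, 259.6]
ee_rot: [44.5, 89.9, -132.2]
force: [-0.2, 0.1, 0.6]
gripper_width: 63.7
```

```bash
cat > chk.py <<'E'
import sys
from h import *
from scipy.spatial.transform import Rotation as Ro
s=env.state(); R=Ro.from_euler("xyz",s["ee_rot"],degrees=True).as_matrix(); print(np.round(s["ee_pos"],1),"jawyaw",np.degrees(np.arctan2(R[1,1],R[0,1])),s["time_s"],s["gripper_width"],np.round(s["force"],1),np.round(s["qpos"]))
n=sys.argv[1]
for c,b,z in(("top",(170,130,360,260),4),("side",(240,150,410,340),3)):
    f=cams.grab_frame(c); save(f,f"{n}_{c}.png",b,z)
a=cv2.imread(f"pics/{n}_top.png");b=cv2.imread(f"pics/{n}_side.png")
k=400/a.shape[0]; a=cv2.resize(a,(400,int(a.shape[0]*400/a.shape[1]))); b=cv2.resize(b,(400,int(b.shape[0]*400/b.shape[1])))
H=max(a.shape[0],b.shape[0]); o=np.zeros((H,800,3),np.uint8); o[:a.shape[0],:400]=a;o[:b.shape[0],400:]=b; cv2.imwrite(f"pics/{n}.png",o)
E
python3 chk.py c1
```

```text
[497.5 289.3 259.6] jawyaw -86.66324058799981 3.1 63.710486124193416 [-0.2  0.1  0.6] [ 29.  17.  86.  -0.  77. 116.]
```

View pics/c1.png

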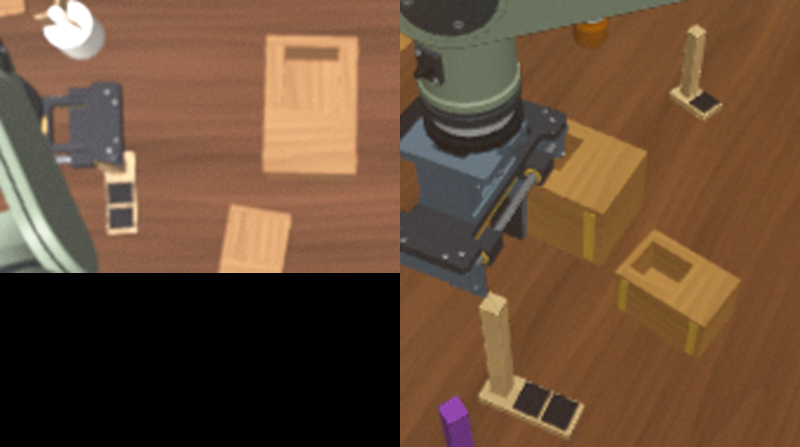

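The picture shows the gripper over the pale carrier, with its post standing at about (495,350) in the side view and untouched. I'll descend and close lightly.

Call:
arm_command(
  deltas=[
    [0.7, [0, 0, -25], 0],
    [0.7, [0, 0, -55], 0],
    [0.7, [0, 0, -85], 0],
    [0.7, [0, 0, -105], 0],
    [0.7, [0, 0, -112], 0],
    [0.7, [0, 0, -112], 0],
    [0.1, [0, 0, -112], 0],
    [0.1, [0, 0, -112], 0],
    [0.1, [0, 0, -112], 0],
    [0.1, [0, 0, -112], 0],
    [0.1, [0, 0, -112], 0],
    [0.1, [0, 0, -112], 0],
    [0.1, [0, 0, -112], 0],
  ],
  grip_force=5,
)

```text
time_s: 4.5
ee_pos: [497.9, 289.6, 148.1]
ee_rot: [122.6, 90.0, -54.0]
force: [-0.7, 0.5, 0.7]
gripper_width: 19.7
```

```bash
python3 chk.py c2
python3 - <<'E'
import numpy as np
# arc about toe, pivot rel (90,155), shifts in world along carrier -x dir (yaw .058)
for t in range(0,39,3):
    a=np.radians(t);c,n=np.cos(a),np.sin(a)
    x=90*c-155*n-90; z=90*n+155*c-155
    print(t,round(x*np.cos(.058),1),round(x*np.sin(.058),1),round(z,1))
E
```

```text
[497.9 289.6 148.1] jawyaw -86.67982884815663 4.5 19.689414900121033 [-0.7  0.5  0.7] [ 29.  22.  96.  -0.  62. 116.]
0 0.0 0.0 0.0
3 -8.2 -0.5 4.5
6 -16.7 -1.0 8.6
9 -25.3 -1.5 12.2
12 -34.1 -2.0 15.3
15 -43.1 -2.5 18.0
18 -52.2 -3.0 20.2
21 -61.4 -3.6 22.0
24 -70.7 -4.1 23.2
27 -80.0 -4.6 24.0
30 -89.4 -5.2 24.2
33 -98.8 -5.7 24.0
36 -108.1 -6.3 23.3
```

View pics/c2.png

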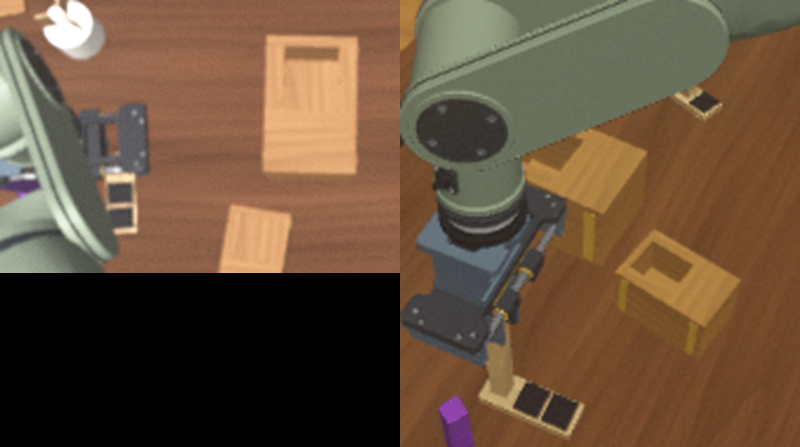

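Gripped, with the post upright at the side-view centre. Next I'll tip it about its toe edge, pivoting in the light grip.

Call:
arm_command(
  deltas=[
    [0.1, [-8, -0.5, 3.5], 0],
    [0.1, [-17, -1, 7.5], 0],
    [0.1, [-25, -1.5, 11], 0],
    [0.1, [-34, -2, 14], 0],
    [0.1, [-43, -2.5, 16.5], 0],
    [0.1, [-43, -2.5, 16.5], 0],
  ],
  grip_force=4,
)

```text
time_s: 5.2
ee_pos: [453.5, 287.0, 165.0]
ee_rot: [-10.0, 90.0, 173.4]
force: [0.1, -0.0, -3.2]
gripper_width: 19.7
```

```bash
python3 chk.py c3
```

```text
[453.5 287.  165. ] jawyaw -86.64746763383732 5.2 19.749057862755393 [ 0.1 -0.  -3.2] [ 31.  18. 100.   0.  63. 118.]
```

View pics/c3.png

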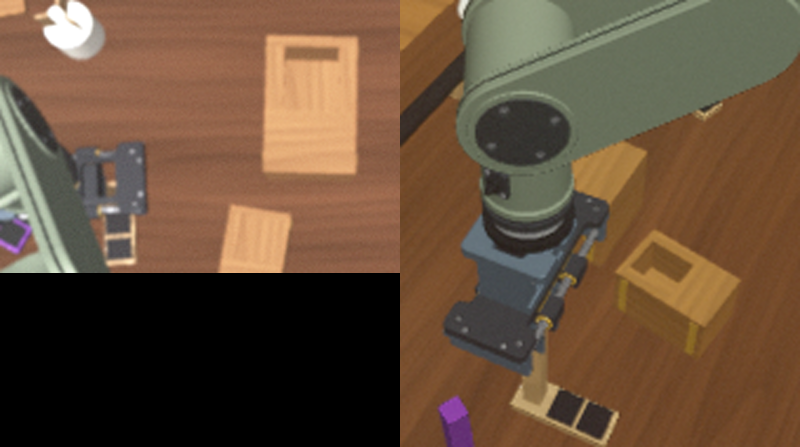

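The hand lifted the carrier without tipping it, so the grip's twist resistance is too strong for table friction. I'll turn the toe to -y and press it against the fixed box's outer +y wall instead, which has a 150 mm lever.

Call:
arm_command(
  deltas=[
    [0.1, [0, 0, 15], 0],
    [0.1, [0, 0, 35], 0],
    [0.1, [6, -5, 50], 0.1],
    [0.1, [15, -12, 52], 0.22],
    [0.1, [26, -21, 52], 0.35],
    [0.1, [37, -30, 52], 0.48],
    [0.1, [48, -39, 52], 0.61],
    [0.1, [59, -48, 52], 0.74],
    [0.1, [70, -57, 52], 0.87],
    [0.1, [81, -66, 52], 1.0],
    [0.1, [92, -75, 52], 1.13],
    [0.1, [100, -82, 52], 1.26],
    [0.1, [106, -87, 52], 1.38],
    [0.1, [106, -87, 52], 1.483],
    [0.1, [106, -87, 52], 1.483],
    [0.1, [106, -87, 52], 1.483],
  ],
)

```text
time_s: 6.9
ee_pos: [560.9, 200.0, 216.2]
ee_rot: [-73.7, 90.0, -165.5]
force: [-0.2, 0.3, -1.7]
gripper_width: 19.9
```

```bash
python3 chk.py c4
```

```text
[560.9 200.  216.2] jawyaw -1.8539463243607743 6.9 19.940621734430746 [-0.2  0.3 -1.7] [19. 20. 88.  0. 72. 20.]
```

View pics/c4.png

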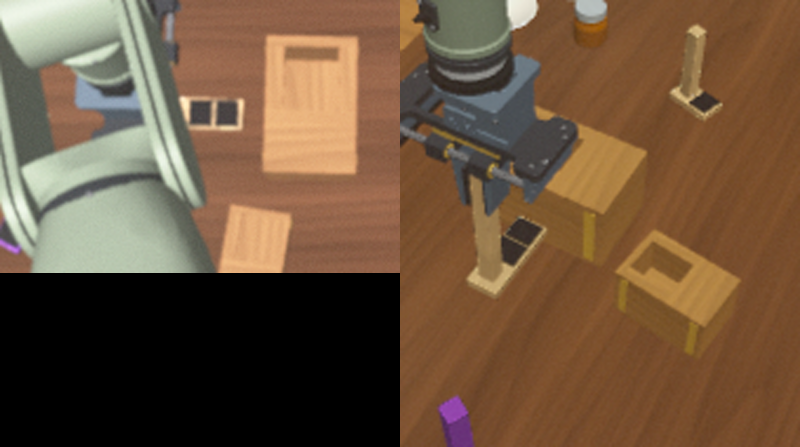

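Call:
arm_command(
  deltas=[
    [0.1, [0, -10, 0], 0],
    [0.1, [0, -20, 0], 0],
    [0.1, [0, -28, 1], 0],
    [0.1, [0, -36, 4], 0],
    [0.1, [0, -44, 8], 0],
    [0.1, [0, -52, 11], 0],
    [0.1, [0, -60, 14], 0],
    [0.1, [0, -68, 16], 0],
    [0.1, [0, -68, 16], 0],
  ],
)

```text
time_s: 7.9
ee_pos: [561.0, 131.0, 232.9]
ee_rot: [64.4, 89.9, -27.3]
force: [-0.2, -0.7, -1.9]
gripper_width: 20.2
```

```bash
python3 chk.py c5
```

```text
[561.  131.  232.9] jawyaw -1.776809471887679 7.9 20.1899555226576 [-0.2 -0.7 -1.9] [12. 18. 89. -0. 73. 14.]
```

View pics/c5.png

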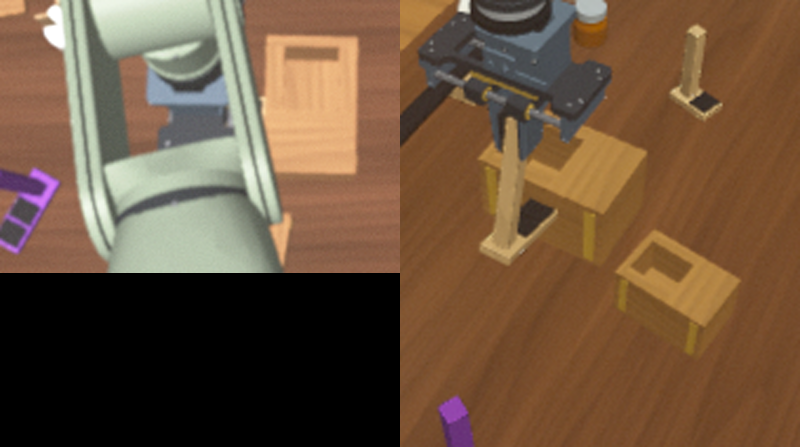

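The carrier is tilting, with the toe against the box wall. I'll carry on to about 31°.

Call:
arm_command(
  deltas=[
    [0.1, [0, -8, 2.5], 0],
    [0.1, [0, -16, 4.5], 0],
    [0.1, [0, -24, 6], 0],
    [0.1, [0, -32, 7], 0],
    [0.1, [0, -40, 7.5], 0],
    [0.1, [0, -48, 8], 0],
    [0.1, [0, -54, 8], 0],
    [0.1, [0, -54, 8], 0],
  ],
)

```text
time_s: 8.8
ee_pos: [560.9, 77.1, 240.5]
ee_rot: [21.6, 90.0, -70.2]
force: [-0.6, -0.0, -2.1]
gripper_width: 20.1
```

```bash
python3 chk.py c6
```

```text
[560.9  77.1 240.5] jawyaw -1.775784316382879 8.8 20.102595629590436 [-0.6 -0.  -2.1] [ 7. 17. 89. -0. 74.  8.]
```

View pics/c6.png

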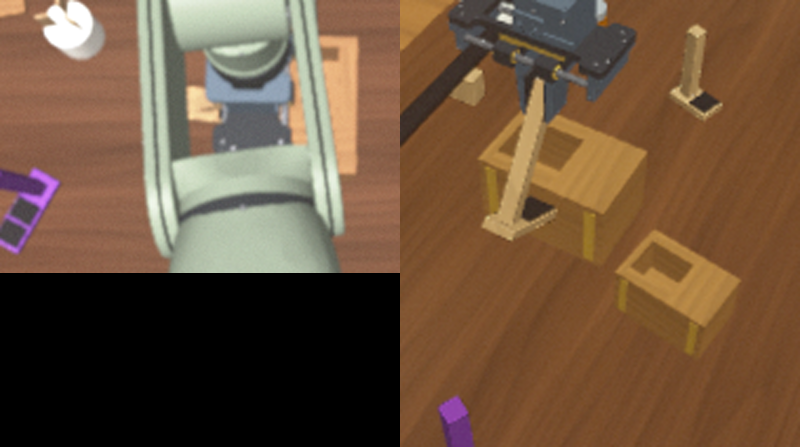

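Call:
arm_command(
  deltas=[
    [0.05, [0, 0, 0], 0],
    [0.05, [0, 0, 0], 0],
    [0.05, [0, 0, 0], 0],
    [0.05, [0, 12, 2], 0],
    [0.05, [0, 25, 10], 0],
    [0.05, [0, 30, 30], 0],
    [0.05, [0, 30, 55], 0],
    [0.05, [0, 20, 62], -0.1],
    [0.05, [3, 10, 62], -0.24],
    [0.05, [6, 0, 62], -0.38],
    [0.05, [9, -10, 62], -0.52],
    [0.05, [12, -20, 62], -0.66],
    [0.05, [15, -30, 62], -0.8],
    [0.05, [18, -40, 62], -0.94],
    [0.05, [21, -50, 62], -1.08],
    [0.05, [25, -53, 62], -1.22],
    [0.05, [25, -53, 62], -1.36],
    [0.05, [25, -53, 62], -1.5],
    [0.05, [25, -53, 62], -1.571],
    [0.05, [25, -53, 62], -1.571],
  ],
  grip_force=25,
)

```text
time_s: 10.9
ee_pos: [586.0, 26.3, 303.1]
ee_rot: [-140.9, 90.0, 37.5]
force: [0.5, -0.4, -2.0]
gripper_width: 19.4
```

Call:
arm_command(
  deltas=[
    [0.05, [0, 0, 0], 0],
    [0.05, [0, 0, 0], 0],
  ],
)

```text
time_s: 11.1
ee_pos: [585.9, 25.6, 302.7]
ee_rot: [-155.9, 90.0, 22.5]
force: [0.5, -0.0, -1.9]
gripper_width: 20.0
```

```bash
python3 chk.py c7
python3 - <<'E'
from h import *
for n in("top","side"):
    f=cams.grab_frame(n); save(f,f"c7full_{n}.png",s=1.25)
    for r in cams.silhouettes(f,"carrier_post"): print(n,r["conf"],r["centre"],r["region"].sum())
E
```

```text
[585.9  25.6 302.7] jawyaw -91.64176138375686 11.1 19.967587613745277 [ 0.5 -0.  -1.9] [ 1. 17. 80.  0. 83. 93.]
top 0.88 [180.3, 222.8] 817
side 0.98 [269.2, 359.7] 1231
side 0.71 [288.1, 189.2] 640
```

View pics/c7full_side.png

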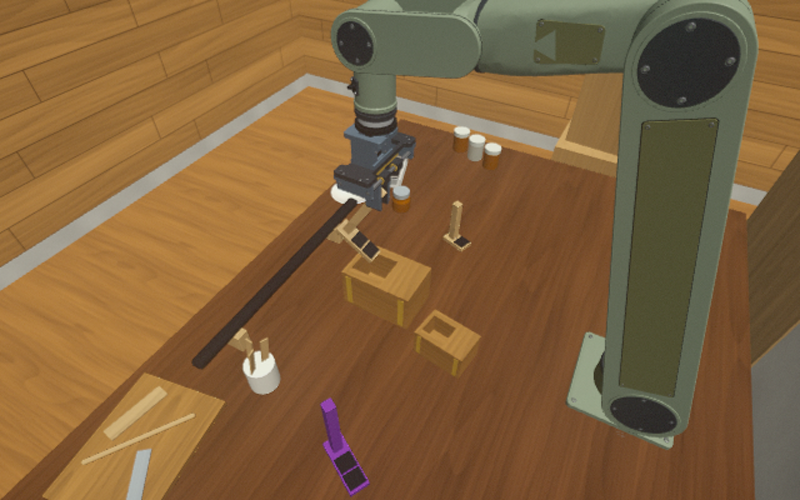

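View pics/c7full_top.png

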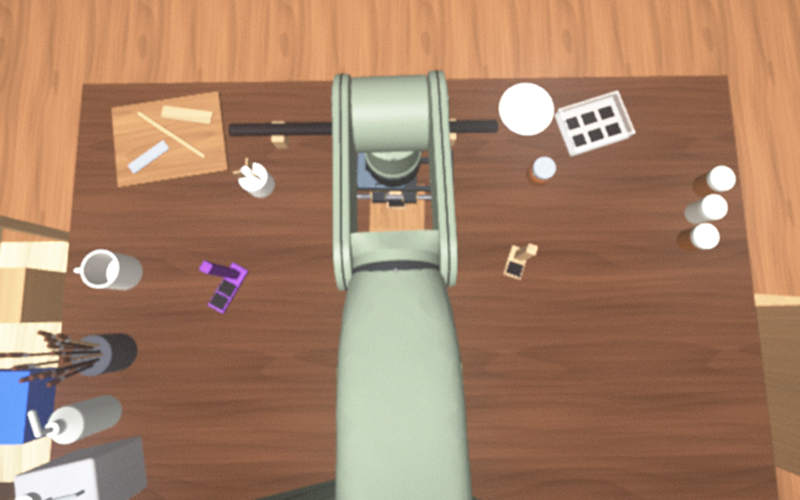

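Run:
```python
from h import *
f=cams.grab_frame("side"); save(f,"c8.png",(255,140,355,240),6)
```

```text
(no output)
```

View pics/c8.png

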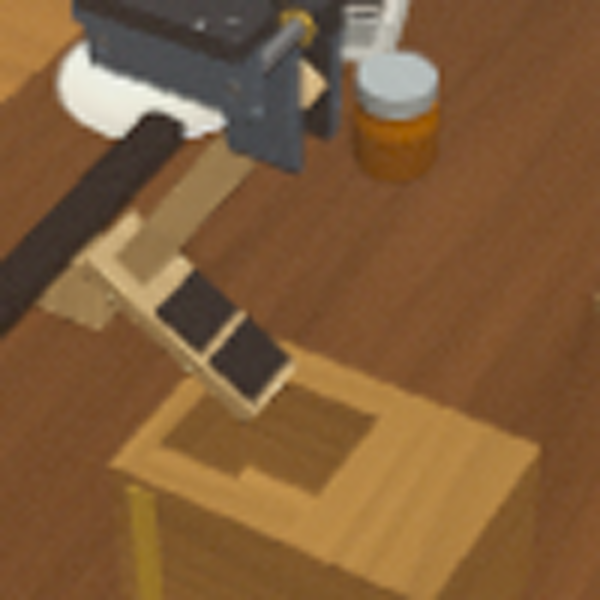

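```bash
cat > fit2.py <<'E'
from fit import *
from scipy.optimize import least_squares
def tp(q,p,piv,yaw):  # p: th, ex, ey, h ; local pts -> world
    th,ex,ey,h=p; q=np.array(q,float)-[0,0,h]; c,n=np.cos(th),np.sin(th)
    a=np.c_[q[:,0]*c-q[:,2]*n+ex,q[:,1]+ey,q[:,0]*n+q[:,2]*c]
    C,N=np.cos(yaw),np.sin(yaw)
    return np.c_[a[:,0]*C-a[:,1]*N,a[:,0]*N+a[:,1]*C,a[:,2]]+piv
E
python3 - <<'E'
from fit2 import *
g=cams.grab_frame("side")
L=[((-90,20,12),(243,408)),((-90,20,0),(250,418)),((-90,-20,12),(296,362)),((20,20,12),(86,252)),((20,-20,12),(135,210)),((-10,-10,12),(160,285)),((-10,10,12),(118,255)),((-88+0,-18,16),(290,357))]
piv=[585.9,25.6,310.7];yaw=np.radians(-1.7)
uv=np.array([u for _,u in L])/6+[255,140]-.5
def res(p): return np.r_[(proj(g,tp([a for a,_ in L],p,piv,yaw))-uv).ravel(),(p[3]-155)/8,p[1]/4,p[2]/3]
r=least_squares(res,[.5,0,0,155],x_scale=[.1,5,5,10]); p=r.x; print("deg",np.degrees(p[0]),p[1:],np.round(r.fun,1))
im=cv2.resize(g["img"][:,:,::-1],None,fx=6,fy=6,interpolation=cv2.INTER_CUBIC)
import fit
E=[(0,1),(0,2),(0,4),(1,3),(1,5),(2,3),(2,6),(3,7),(4,5),(4,6),(5,7),(6,7)]
for q in CAR:
    w=proj(g,tp(q,p,piv,yaw))
    for a,b in E: cv2.line(im,tuple(int(v) for v in (w[a]+.5)*6),tuple(int(v) for v in (w[b]+.5)*6),(0,255,0),1)
w=proj(g,place([(42.5,35,106),(42.5,-35,106),(-42.5,-35,106),(-42.5,35,106)],[596.5,23.8,-.03]))
cv2.polylines(im,[((w+.5)*6).astype(np.int32)],True,(255,0,0),1)
cv2.imwrite("pics/c9.png",im[140*6:240*6,255*6:355*6])
print(tp([(-90,0,0)],p,piv,yaw))
E
```

```text
deg 33.19485099936428 [  2.06127696  -0.21361775 158.68189429] [ 1.2  0.6 -1.8  0.6 -0.4 -0.2 -1.2 -0.1 -1.4 -1.1  0.2 -4.4  3.3  4.7
  0.4  0.   0.5  0.5 -0.1]
[[599.51216314  24.98228862 128.63892366]]
```

View pics/c9.png

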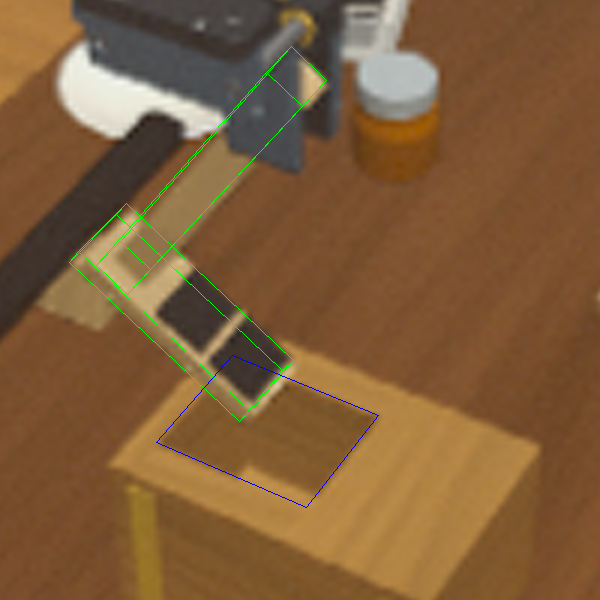

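```bash
cat > f3.py <<'E'
from fit2 import *
E=[(0,1),(0,2),(0,4),(1,3),(1,5),(2,3),(2,6),(3,7),(4,5),(4,6),(5,7),(6,7)]
def go(g,L,piv,yaw,off,out,s=6):
    uv=np.array([u for _,u in L])/s+off-.5
    def res(p): return np.r_[(proj(g,tp([a for a,_ in L],p,piv,yaw))-uv).ravel(),(p[3]-155)/8,p[1]/4,p[2]/3]
    r=least_squares(res,[.5,0,0,155],x_scale=[.1,5,5,10]); p=r.x; print("deg",np.degrees(p[0]),p[1:],np.round(r.fun,1))
    im=cv2.resize(g["img"][:,:,::-1],None,fx=s,fy=s,interpolation=cv2.INTER_CUBIC)
    for q in CAR:
        w=proj(g,tp(q,p,piv,yaw))
        for a,b in E: cv2.line(im,tuple(int(v) for v in (w[a]+.5)*s),tuple(int(v) for v in (w[b]+.5)*s),(0,255,0),1)
    w=proj(g,place([(42.5,35,106),(42.5,-35,106),(-42.5,-35,106),(-42.5,35,106)],[596.5,23.8,-.03]))
    cv2.polylines(im,[((w+.5)*s).astype(np.int32)],True,(255,0,0),1)
    x,y=off; cv2.imwrite("pics/"+out,im[y*s:(y+100)*s,x*s:(x+100)*s])
    print(tp([(-90,0,0)],p,piv,yaw)); return p
E
python3 - <<'E'
from f3 import *
g=cams.grab_frame("side")
L=[((-90,20,12),(243,408)),((-90,20,0),(250,418)),((-90,-20,12),(296,362)),((20,20,12),(86,252)),((20,-20,12),(135,210)),((-10,10,12),(155,285)),((10,10,12),(118,252)),((-10,-10,180),(327,88))]
go(g,L,[585.9,25.6,310.7],np.radians(-1.7),(255,140),"c10.png")
E
```

```text
deg 33.11072580020975 [ -0.59087377  -1.58673792 159.48693044] [ 2.2  0.8 -0.8  0.8  0.6 -0.  -0.2  0.1 -0.4 -0.9 -1.9 -0.1 -0.9  0.5
  1.  -1.   0.6 -0.1 -0.5]
[[596.9928009   23.68333674 127.94783054]]
```

View pics/c10.png

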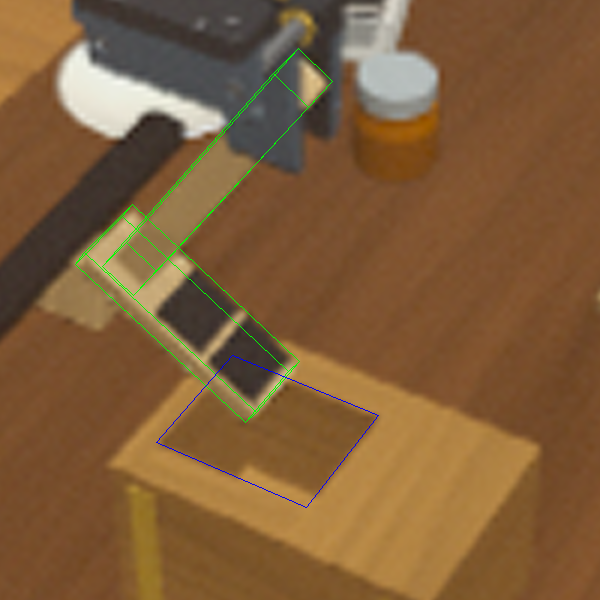

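```bash
cat > plan.py <<'E'
import numpy as np
def pts(th,px,pz,h):
    P=[(-90,0),(20,0),(20,12),(10,12),(10,180),(-10,180),(-10,16),(-88,16),(-90,12),(-90,0)]
    q=np.vstack([np.linspace(np.array(P[i],float),np.array(P[i+1],float),80) for i in range(len(P)-1)])-[0,h]
    c,n=np.cos(th),np.sin(th)
    return np.c_[q[:,0]*c-q[:,1]*n+px, q[:,0]*n+q[:,1]*c+pz]
obs=[(-121,-42.5,98,106),(42.5,90,98,106),(-121,-112.5,0,106),(47.5,90,0,106),(-121,56,-50,8)]
def clear(th,px,pz,h,floor=True):
    q=pts(np.radians(th),px,pz,h); d=[]
    for x0,x1,z0,z1 in obs[:None if floor else 4]:
        dx=np.maximum(np.maximum(x0-q[:,0],q[:,0]-x1),0);dz=np.maximum(np.maximum(z0-q[:,1],q[:,1]-z1),0)
        m=np.hypot(dx,dz)
        if (m==0).any(): return -1
        d.append(m.min())
    return min(d)
E
python3 - <<'E'
from plan import *
for th in(30,33,36):
    h=158;c,n=np.cos(np.radians(th)),np.sin(np.radians(th)); toe=np.array([-90*c+h*n,-90*n-h*c]); print(th,np.round(toe,1))
    for tz in range(128,8,-6):
        pz=tz-toe[1]; v=[(clear(th,px,pz,h,False),px) for px in range(-120,30,1)]; b=max(v); ok=[p for a,p in v if a>2]
        print(tz,"pz %.0f"%pz,"best %.1f at px %d"%b,(min(ok),max(ok)) if ok else None)
E
```

```text
30 [   1.1 -181.8]
128 pz 310 best 42.8 at px -6 (-120, 29)
122 pz 304 best 38.6 at px -8 (-120, 29)
116 pz 298 best 34.1 at px -10 (-120, 29)
110 pz 292 best 29.7 at px -11 (-120, 29)
104 pz 286 best 25.5 at px -13 (-40, 29)
98 pz 280 best 21.7 at px -16 (-36, 23)
92 pz 274 best 18.1 at px -19 (-35, 13)
86 pz 268 best 14.4 at px -22 (-35, 2)
80 pz 262 best 11.2 at px -26 (-38, -8)
74 pz 256 best 9.6 at px -34 (-49, -18)
68 pz 250 best 9.8 at px -44 (-59, -29)
62 pz 244 best 9.6 at px -54 (-69, -39)
56 pz 238 best 10.5 at px -63 (-80, -50)
50 pz 232 best 13.4 at px -68 (-90, -56)
44 pz 226 best 17.0 at px -71 (-97, -56)
38 pz 220 best 19.8 at px -73 (-94, -54)
32 pz 214 best 19.5 at px -70 (-90, -51)
26 pz 208 best 18.8 at px -68 (-87, -51)
20 pz 202 best 17.2 at px -66 (-84, -51)
14 pz 196 best 15.5 at px -65 (-80, -51)
33 [  10.6 -181.5]
128 pz 310 best 43.9 at px -15 (-120, 29)
122 pz 304 best 39.5 at px -16 (-120, 29)
116 pz 298 best 35.0 at px -17 (-120, 29)
110 pz 292 best 30.9 at px -19 (-120, 29)
104 pz 286 best 26.8 at px -21 (-49, 25)
98 pz 280 best 23.2 at px -23 (-45, 16)
[... 716 characters left out ...]
9)
110 pz 291 best 31.7 at px -26 (-120, 29)
104 pz 285 best 28.0 at px -28 (-58, 16)
98 pz 279 best 24.5 at px -31 (-54, 8)
92 pz 273 best 21.3 at px -33 (-52, -1)
86 pz 267 best 18.2 at px -36 (-52, -9)
80 pz 261 best 15.3 at px -40 (-56, -17)
74 pz 255 best 13.8 at px -45 (-64, -26)
68 pz 249 best 13.6 at px -53 (-73, -34)
62 pz 243 best 13.5 at px -62 (-81, -42)
56 pz 237 best 13.6 at px -70 (-89, -50)
50 pz 231 best 13.8 at px -78 (-98, -58)
44 pz 225 best 15.7 at px -82 (-106, -67)
38 pz 219 best 18.8 at px -86 (-109, -69)
32 pz 213 best 18.4 at px -85 (-105, -69)
26 pz 207 best 17.1 at px -82 (-101, -64)
20 pz 201 best 16.4 at px -78 (-96, -64)
14 pz 195 best 14.4 at px -76 (-92, -64)
```

Call:
arm_command(
  deltas=[
    [0.05, [-4, 0, -10], 0],
    [0.05, [-8, 0, -20], 0],
    [0.05, [-12, 0, -31], 0],
    [0.05, [-19, 0.5, -43], 0],
    [0.05, [-23, 0.5, -49], 0],
    [0.05, [-28, 0.5, -55], 0],
    [0.05, [-28, 0.5, -55], 0],
  ],
)

```text
time_s: 12.25
ee_pos: [556.7, 25.6, 246.6]
ee_rot: [5.4, 89.9, -176.4]
force: [0.5, -0.3, -2.4]
gripper_width: 19.7
```

Run:
```python
from h import *
f=cams.grab_frame("side"); save(f,"d1.png",(255,140,355,240),6); s=env.state();print(s["ee_pos"],s["force"],s["torque"])
```

```text
[557.55892567  25.5417908  247.35278498] [ 0.50293326 -0.04451807 -1.4902789 ] [-0.02564274  0.07365782  0.0111327 ]
```

View pics/d1.png

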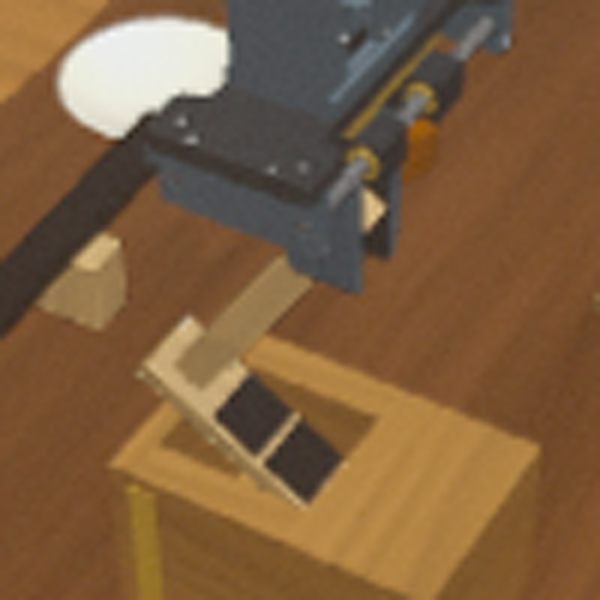

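Run:
```python
from f3 import *
g=cams.grab_frame("side")
L=[((20,20,12),(138,372)),((20,-20,12),(192,317)),((-10,10,12),(208,388)),((10,10,12),(175,355)),((-10,-10,180),(385,212)),((-88,18,16),(303,503)),((-88,-18,16),(347,460))]
s=env.state()["ee_pos"]
go(g,L,[s[0],s[1],s[2]+8],np.radians(-1.7),(255,140),"d2.png")
```

```text
deg 32.73124252279951 [-1.40868280e+00 -7.48691950e-02  1.61305753e+02] [ 0.8 -1.7 -0.8 -0.7 -1.4  0.6 -1.   1.4  0.4 -0.8  1.5  0.7  0.3  0.1
  0.8 -0.4 -0. ]
[[568.1805271   25.21339866  71.44668375]]
```

View pics/d2.png

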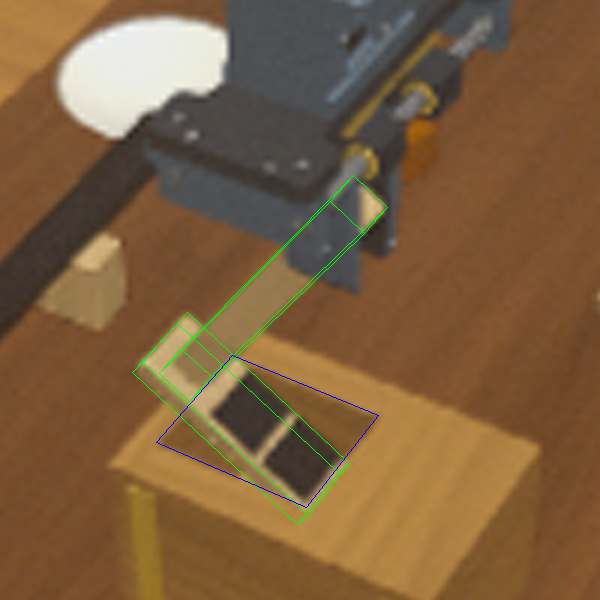

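Call:
arm_command(
  deltas=[
    [0.05, [-9, 0.5, -6], 0],
    [0.05, [-18, 0.5, -12], 0],
    [0.05, [-28, 1, -18], 0],
    [0.05, [-34, 1, -24], 0],
    [0.05, [-38, 1, -30], 0],
    [0.05, [-38, 1, -36], 0],
    [0.05, [-38, 1, -36], 0],
  ],
)

```text
time_s: 13.05
ee_pos: [519.7, 26.5, 210.7]
ee_rot: [9.6, 89.9, -172.2]
force: [0.4, 0.1, -2.0]
gripper_width: 20.1
```

Run:
```python
from h import *
f=cams.grab_frame("side"); save(f,"d3.png",(255,140,355,240),6); s=env.state();print(s["ee_pos"],s["force"],s["torque"])
```

```text
[520.06314766  26.5693331  211.12775299] [-0.24571252 -0.00565168 -1.71853829] [0.04269192 0.05042503 0.00381286]
```

View pics/d3.png

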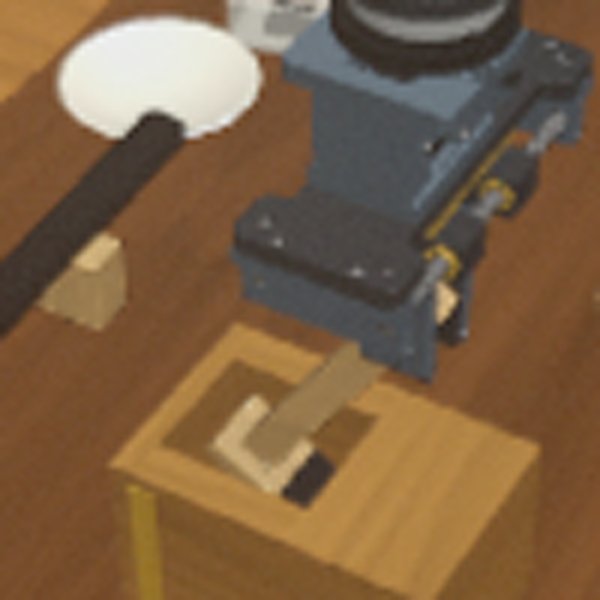

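Call:
arm_command(
  deltas=[
    [0.05, [1, 0, -8], 0],
    [0.05, [1, 0, -16], 0],
    [0.05, [1, 0, -20], 0],
    [0.05, [1, 0, -24], 0],
    [0.05, [1, 0, -26], 0],
    [0.05, [1, 0, -26], 0],
  ],
)

```text
time_s: 13.7
ee_pos: [520.7, 26.6, 185.2]
ee_rot: [12.8, 90.0, -168.9]
force: [-0.0, -0.2, -1.4]
gripper_width: 19.9
```

Call:
arm_command(
  deltas=[
    [0.05, [0, 0, -1], 0],
    [0.05, [0, 0, -2], 0],
    [0.05, [0, 0, -2], 0],
  ],
)

```text
time_s: 14.0
ee_pos: [520.8, 26.6, 183.5]
ee_rot: [143.4, 90.0, -38.3]
force: [-1.2, 0.1, -3.0]
gripper_width: 19.8
```

Call:
arm_command(
  deltas=[
    [0.05, [0, 0, -1], 0],
    [0.05, [0, 0, -2], 0],
    [0.05, [0, 0, -2], 0],
  ],
)

```text
time_s: 14.3
ee_pos: [521.1, 26.6, 182.4]
ee_rot: [178.4, 89.9, -3.3]
force: [-1.0, -0.6, 4.0]
gripper_width: 19.9
```

Call:
arm_command(
  deltas=[
    [0.05, [0, 0, 0], 0],
    [0.05, [0, 0, 0], 0],
    [0.05, [6, 0, 0], 0],
    [0.05, [12, 0, -0.5], 0],
    [0.05, [19, 0, -1], 0],
    [0.05, [25, -0.5, -2], 0],
    [0.05, [32, -0.5, -3], 0],
    [0.05, [38, -1, -4], 0],
    [0.05, [38, -1, -4], 0],
  ],
  grip_force=4,
)

```text
time_s: 15.2
ee_pos: [559.8, 25.5, 176.9]
ee_rot: [159.3, 90.0, -22.5]
force: [1.1, -0.3, 2.4]
gripper_width: 20.0
```

Run:
```python
from h import *
f=cams.grab_frame("side"); save(f,"d4.png",(255,140,355,240),6); s=env.state();print(s["ee_pos"],s["force"],s["torque"])
```

```text
[559.29448966  25.56166168 177.03524922] [ 1.04657826 -0.39961057  2.05253243] [-0.084248   -0.26974734 -0.01610454]
```

View pics/d4.png

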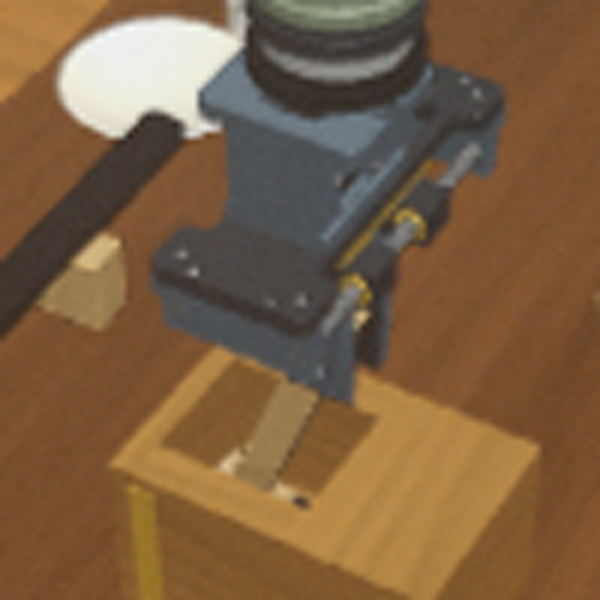

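Call:
arm_command(
  deltas=[
    [0.05, [0, 0, 0], 0],
    [0.05, [0, 0, 0], 0],
    [0.05, [0, 0, 2], 0],
    [0.05, [0, 0, 4], 0],
    [0.05, [-6, 0, 5], 0],
    [0.05, [-12, 0.5, 5], 0],
    [0.05, [-18, 0.5, 5], 0],
    [0.05, [-18, 0.5, 5], 0],
  ],
  grip_force=20,
)

```text
time_s: 16.05
ee_pos: [539.5, 26.1, 182.4]
ee_rot: [5.5, 89.9, -176.2]
force: [-1.2, -0.1, -0.6]
gripper_width: 19.6
```

Run:
```python
from h import *
f=cams.grab_frame("side"); save(f,"d5.png",(255,140,355,240),6); s=env.state();print(s["ee_pos"],s["force"],s["torque"])
```

```text
[540.20592865  26.10416439 182.5419965 ] [-0.41858206 -0.33266651 -1.57605491] [0.01277376 0.04215192 0.00978348]
```

View pics/d5.png

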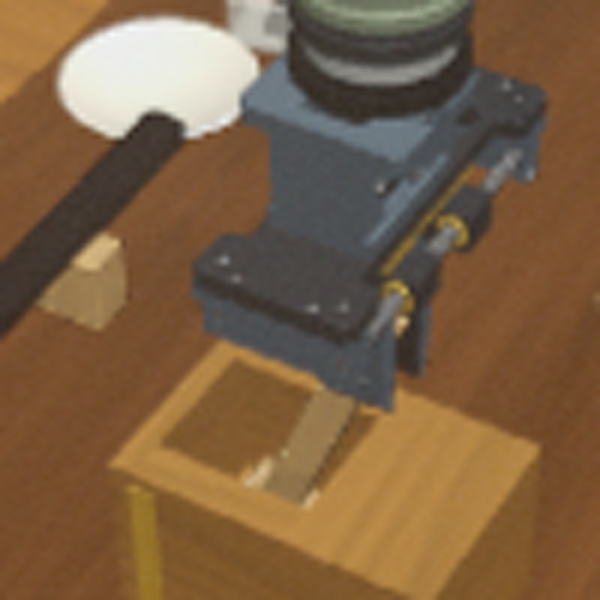

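Call:
arm_command(
  deltas=[
    [0.05, [0, 0, -3], 0],
    [0.05, [0, 0, -5.5], 0],
    [0.05, [0, 0, -5.5], 0],
    [0.05, [0, 0, -5.5], 0],
  ],
  grip_force=4,
)

```text
time_s: 16.5
ee_pos: [541.0, 26.1, 176.9]
ee_rot: [90.4, 90.0, -91.3]
force: [-0.1, -0.7, -1.6]
gripper_width: 20.1
```

Call:
arm_command(
  deltas=[
    [0.05, [7, 0, -1.5], 0],
    [0.05, [14, -0.5, -3], 0],
    [0.05, [21, -0.5, -5], 0],
    [0.05, [28, -1, -7], 0],
    [0.05, [34, -1, -9], 0],
    [0.05, [40, -1, -11], 0],
    [0.05, [46, -1, -13.5], 0],
    [0.05, [46, -1, -13.5], 0],
  ],
)

```text
time_s: 17.3
ee_pos: [587.5, 25.0, 162.9]
ee_rot: [67.9, 90.0, -113.9]
force: [-0.3, -0.6, -2.0]
gripper_width: 19.8
```

Run:
```python
from h import *
f=cams.grab_frame("side"); save(f,"d6.png",(255,140,355,240),6); s=env.state();print(s["ee_pos"],s["force"],s["torque"])
```

```text
[586.95612515  25.12602774 162.95647822] [ 0.00852685 -0.05950084 -2.11024577] [ 0.018893   -0.03780444 -0.03669539]
```

View pics/d6.png

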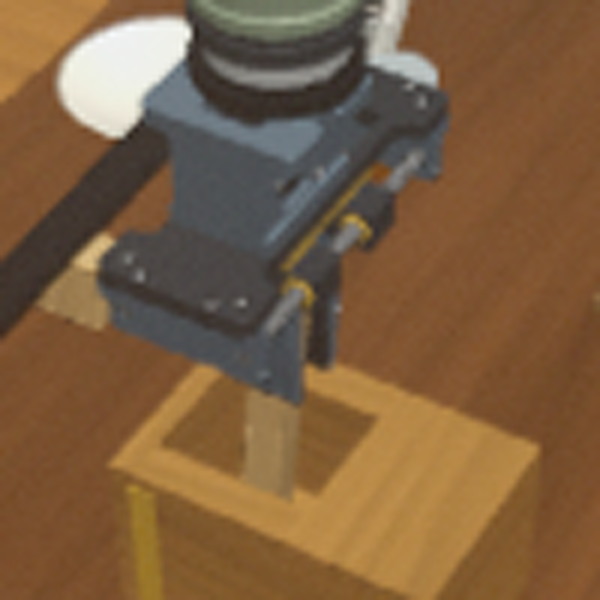

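Run:
```python
from f3 import *
g=cams.grab_frame("side"); s=env.state()["ee_pos"]; piv=[s[0],s[1],s[2]+8];yaw=np.radians(-1.7)
ims=[]
for th in(0,3,6,9):
    im=cv2.resize(g["img"][:,:,::-1],None,fx=6,fy=6,interpolation=cv2.INTER_CUBIC)
    for q in CAR:
        w=proj(g,tp(q,[np.radians(th),-.6,0,159],piv,yaw))
        for a,b in E: cv2.line(im,tuple(int(v) for v in (w[a]+.5)*6),tuple(int(v) for v in (w[b]+.5)*6),(0,255,0),1)
    ims.append(im[190*6:240*6,270*6:335*6])
cv2.imwrite("pics/d7.png",np.vstack([np.hstack(ims[:2]),np.hstack(ims[2:])]))
```

```text
(no output)
```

View pics/d7.png

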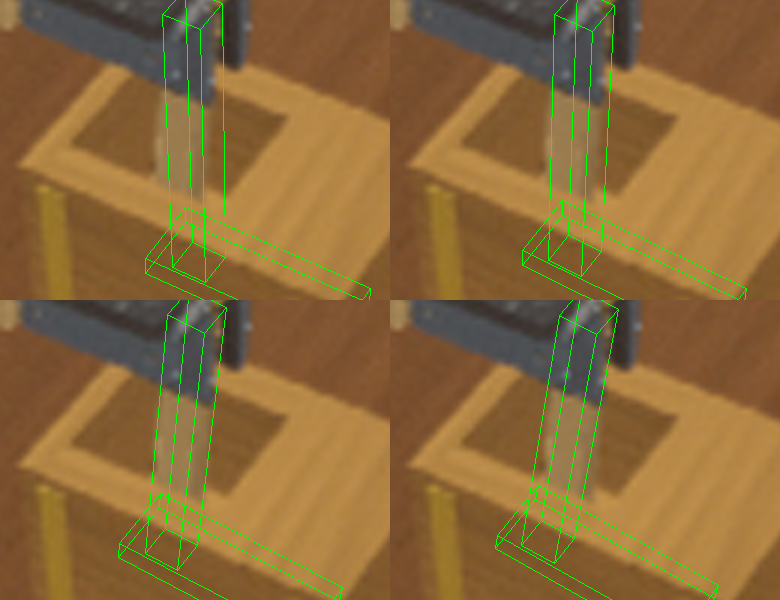

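Call:
arm_command(
  deltas=[
    [0.05, [2, 0, -1], 0],
    [0.05, [4, 0, -2], 0],
    [0.05, [6, 0, -3], 0],
    [0.05, [8, 0, -4], 0],
    [0.05, [8, 0, -4], 0],
  ],
  grip_force=4,
)

```text
time_s: 17.9
ee_pos: [595.1, 25.1, 159.4]
ee_rot: [150.9, 90.0, -30.8]
force: [0.2, 0.1, -1.7]
gripper_width: 19.8
```

Call:
arm_command(
  deltas=[
    [0.05, [2, 0, -1], 0],
    [0.05, [3, 0, -2], 0],
    [0.05, [4, 0, -3], 0],
    [0.05, [4, 0, -3], 0],
  ],
)

```text
time_s: 18.3
ee_pos: [599.7, 25.0, 156.9]
ee_rot: [176.4, 89.9, -5.3]
force: [1.3, -0.4, -0.0]
gripper_width: 19.8
```

Call:
arm_command(
  deltas=[
    [0.05, [1, 0, -1], 0],
    [0.05, [2, 0, -2], 0],
    [0.05, [2, 0, -3], 0],
    [0.05, [2, 0, -3], 0],
  ],
)

```text
time_s: 18.7
ee_pos: [601.3, 24.9, 154.3]
ee_rot: [170.6, 89.9, -11.2]
force: [1.0, -0.2, 5.1]
gripper_width: 20.3
```

Run:
```python
from f3 import *
g=cams.grab_frame("side"); st=env.state(); s=st["ee_pos"]; print(s,st["force"]); piv=[s[0],s[1],s[2]+8];yaw=np.radians(-1.7)
ims=[]
for th in(None,0,3,6):
    im=cv2.resize(g["img"][:,:,::-1],None,fx=6,fy=6,interpolation=cv2.INTER_CUBIC)
    for q in CAR if th is not None else []:
        w=proj(g,tp(q,[np.radians(th),-.6,0,155],piv,yaw))
        for a,b in E: cv2.line(im,tuple(int(v) for v in (w[a]+.5)*6),tuple(int(v) for v in (w[b]+.5)*6),(0,255,0),1)
    ims.append(im[190*6:240*6,270*6:335*6])
cv2.imwrite("pics/d8.png",np.vstack([np.hstack(ims[:2]),np.hstack(ims[2:])]))
```

```text
[601.26888569  24.9724002  154.30102523] [ 0.34301987 -1.33257567  4.8777066 ]
```

View pics/d8.png

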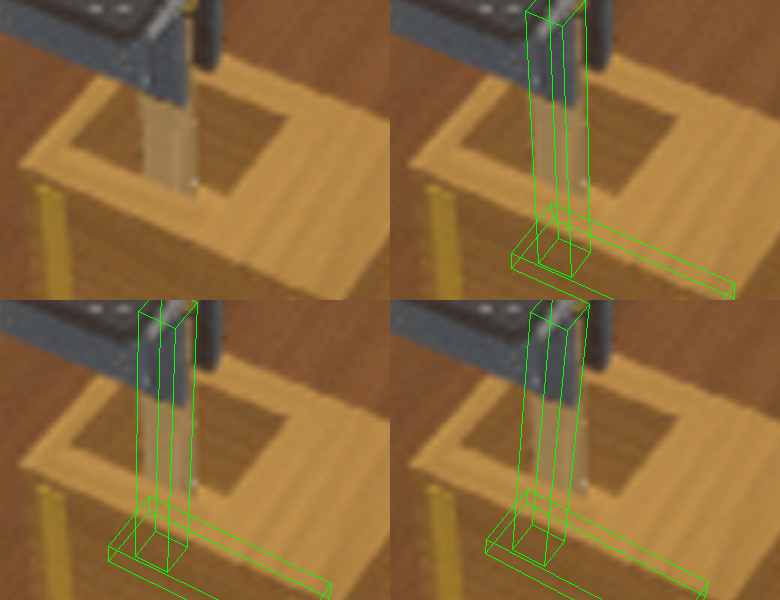

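The post matches the 0° overlay and the floor carries the load (about 7 N), so I'll release and retreat upward.

Call:
arm_command(
  deltas=[
    [0.3, [0, 0, 1], 0],
    [0.5, [0, 0, 1], 0],
    [0.6, [0, 0, 1], 0],
    [0.6, [0, 0, 1], 0],
    [0.6, [0, 0, 5], 0],
    [0.6, [0, 0, 20], 0],
    [0.6, [0, 0, 45], 0],
    [0.6, [0, 0, 80], 0],
    [0.6, [0, 0, 120], 0],
    [0.6, [0, 0, 150], 0],
    [0.6, [0, 0, 150], 0],
  ],
)

```text
time_s: 19.85
ee_pos: [602.9, 25.2, 309.1]
ee_rot: [-177.0, 89.4, 1.3]
force: [-0.2, -1.0, 0.1]
gripper_width: 54.8
```

Call:
arm_command(
  deltas=[
    [0.6, [-30, 0, 0], 0],
    [0.6, [-70, 0, 0], 0],
    [0.6, [-110, 0, 0], 0],
    [0.6, [-150, 0, 0], 0],
    [0.6, [-180, 0, 0], 0],
    [0.6, [-180, 0, 0], 0],
    [0.6, [-180, 0, 0], 0],
  ],
)

```text
time_s: 20.55
ee_pos: [420.7, 25.1, 303.5]
ee_rot: [176.8, 89.9, -4.9]
force: [0.3, -0.6, -0.4]
gripper_width: 54.4
```

```bash
python3 chk.py e1
python3 - <<'E'
from h import *
f=cams.grab_frame("side"); save(f,"e1f.png",s=1.25)
save(f,"e2.png",(255,140,355,240),6)
E
```

```text
[420.7  25.1 303.5] jawyaw -91.72905126773453 20.55 54.44168760805735 [ 0.3 -0.6 -0.4] [ 2.  2. 99. -0. 79. 94.]
```

View pics/e1f.png

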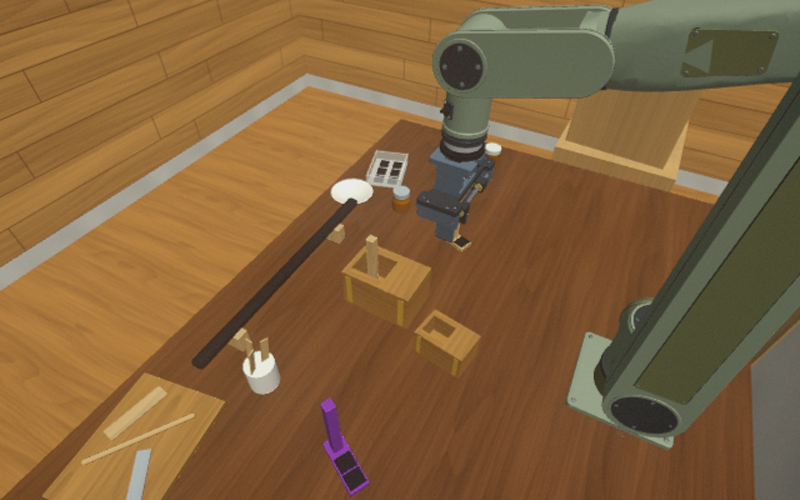

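View pics/e2.png

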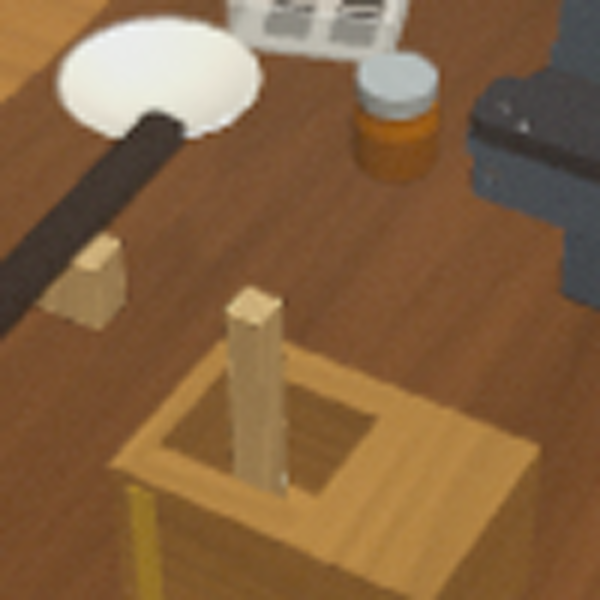

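View pics/e1_top.png

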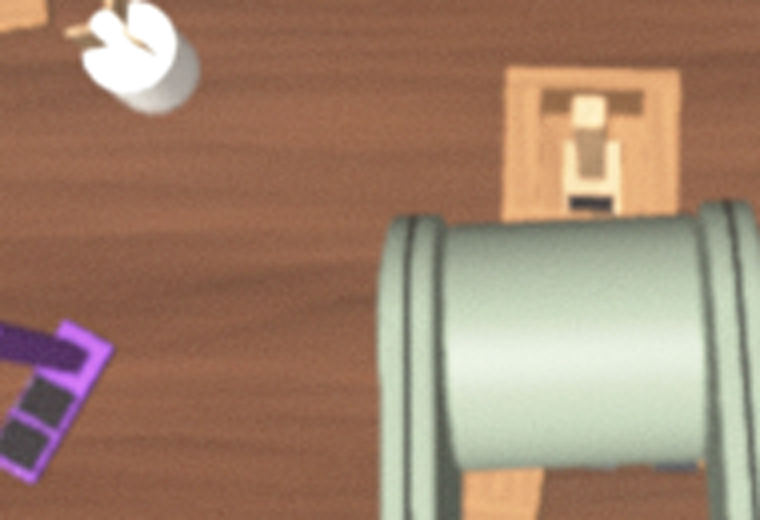

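Run:
```python
from f3 import *
g=cams.grab_frame("side")
f=cams.grab_frame("top")
im=f["img"]; 
# top: post top centre px in e1_top crop (588,110)/4+(170,130)
u=np.array([588,110])/4+[170,130]-.5; print("top view at z=188",atz(f,u,188))
u=np.array([255,305])/6+[255,140]-.5; print("side view at z=188",atz(g,u,188))
for r in cams.silhouettes(g,"short_stand_post")[:2]+cams.silhouettes(g,"jar_mid")[:1]: print(r["conf"],r["centre"])
print(env.job_done()); print(env.state()["time_s"])
```

```text
top view at z=188 [604.90111624  25.82282452 188.        ]
side view at z=188 [600.95202483  25.09657048 188.        ]
0.7 [364.4, 195.2]
0.53 [323.3, 158.9]
the job is handed in; nothing more can be done
None
the job is handed in; nothing more can be done
```

The tall carrier now stands upright on the box floor, with its foot under the covered part and its post sticking up out of the mouth. The gripper is open and well clear. I handed the job in at about 20.7 s, and it reports no verdict.

**What I did:** My first try, tipping it on its toe against the table, only lifted it. I then pressed the toe against the outside of the box's side wall, so it pivoted in a light grip to about 33° toe-down. I gripped it firmly and fed it toe first through the mouth. On the floor I righted it in small steps with a light grip, moving it back once to leave room at the heel, and then let go.

**Last checks:**
- **Position:** both cameras put the post top where an upright post should be, at x 601–605, y 25–26 mm for z = 188. They differ by 4 mm, more than the stated 2 mm calibration. The allowed range for the post is about ±23 mm.
- **Upright:** the post lines up with the upright outline, and the floor was carrying the load before release.
- **Short stand and jar:** I never approached the amber jar, and it stands where it was. The hand ended up partly in front of the short stand in the last side picture, so only its foot shows there. It was standing in every earlier view, and the arm stayed well above it.
- **Forces:** no reading went above about 5 N.

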